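# Unlock the stall's till with its key

### The arm

A 6-joint arm with a two-finger parallel gripper is mounted at the origin on the work surface. World frame = base frame: x ahead of the robot, y to its left, z up, the work surface at z = 0. Lengths are in m, angles in degrees, forces in N, time in s.
With the tool pointing down it reaches from about 0.4 to 0.825 m from the base axis. Payload 7 kg.
Tool frame: the origin (TCP) lies on the centre line of the jaws, within the pads' length; the fingertips stand 22 mm ahead of it and the grasp point (between the pads) lies 3 mm ahead of it; z points along the fingers, y is the line along which they close (so a half turn about z gives the same grasp; the last joint's range is limited). The gripper opens to 88 mm and grips with 3 to 60 N. Pads are 19 mm wide; open, the fingers measure 130 mm over their backs; the gripper's body (78 mm by 193 mm) begins 47 mm behind the grasp point.
Start: joints at [-50.873, 20.546, 0.682, 0, -70.136, -16.507], TCP at [0.26, -0.623, 0.224] pointing down, gripper open.
Joint ranges: [-176.03, 176.03], [-82.01, 121.73], [-58.28, 71.71], [-173.87, 95.51], [-174.79, -0.11], [-173.66, 173.66]. Speed limits (degrees/s): [136.94, 136.94, 172.46, 180, 180, 180].

### API

Orientations are given as [roll, pitch, yaw] about the fixed x, y, z axes, in that order (R = Rz(yaw) Ry(pitch) Rx(roll)).
In Python, from plant import get_state, cams, r gives the robot as it stands.
- The arm moves only by the tool apply_moves, never from a script. Its argument "targets" is a list of rows, each an object with "dp": the shift along the world's x, y, z in m, a list of three; "yaw": the turn about the world's z in degrees. In form: [{"dp": [x, y, z], "yaw": yaw}, ...]. A call has 1 to 20 rows; each row is the pose to reach, as a shift and turn from the pose commanded when the call began; what a row does not reach only later rows make up. A row lasts 1/12 s, in which the tool goes at most 41.7 mm and 7.16 degrees, less where a joint would pass 70% of its speed; a pose out of reach is approached as far as the arm can. A call with a gripper value outside its range is refused whole. "grip" is the gripper command: -1 is fully open, 1 is shut, values between are in proportion, set as the call begins (left out, the last holds). The fingers move at their own pace and stop on an object; "squeeze" is the grip in N (left out, the last holds). Time passes only in rows, so rows that repeat a pose let the fingers close. It gives the time, the measured TCP pose, the force, the opening and the grip force at its end, in the units of the state.
- get_state(): the state, without advancing time (a new reading comes with each control period).
- cams.capture(name): name is "side" or "top"; returns a dict with "image" (400x640x3 uint8, red, green, blue), "range_z" (400x640 float32, m along the optical axis (not along the pixel's ray), 0 where there is no reading), "fx", "fy", "cx", "cy" (pixels), "R" (3x3) and "t" (3): a world point X has camera coordinates R X + t. Camera axes: x right, y down, z forward; pixel columns grow to the right and rows downward; lengths in m; the calibration is good to about 2 mm. A picture is of the moment at which its call begins.
- r.close_job(): hands the job in; it is judged then, once.
The state is a dict: "time_s": time; "joints": joint angles; "qd": joint speeds; "joint_torque": joint torques, N m; "tcp_pos": TCP position; "eef_rot": TCP orientation; "contact_force": force on the tool from outside, world axes, zero at the start; "moment": the same for the moment, N m; "gripper_width": finger opening in m; "gripper_force": force on a finger pad.
Only numpy, scipy, OpenCV 4.12 (cv2) and the standard library are available. Lean on these libraries where they do the work, as an engineer would, in place of code of your own. Each camera call takes 0.05 s, during which the arm holds its last target. There are 200 camera calls.

### The job

Take the red-headed key out of its wooden stand and unlock the green till box: put the key into the brass lock on top, feel for the angle at which it drops in, seat it fully home, and turn it clockwise until the hidden bolt lets the drawer spring open. Do not force the key or push on the box, leave it standing in the lock, and leave the other things on the bench where they are.

Things in the scene. Friction and masses are not known exactly. Their poses are not given: they have to be found in the camera images.
- key: Loose key, 50 to 100 g, 80 mm tall, upright in the stand, head up. Origin: centre of its tip (lowest point); z up the shank; x along the width of bit and head; same when turned by half a turn. Bit 22 (x) x 5 (y) mm, 7 mm high; shank 6 mm round; steel shoulder disc 34 mm across from z = 34 to 38 mm; red head above it.
- key_head (a point): Centre of the key's red plastic head, 59 mm above its tip, axes as the key's: 30 (x) x 12 (y) x 42 mm high, to be gripped from above across its 12 mm.
- stand: Fixed wooden block 80 x 80 x 50 mm, origin under its centre. The key hangs in a slot (25 mm along x, 8 mm along y) in its top, shoulder on the top face, and lifts straight out (34 mm). Till and stand may have swapped sides.
- till: Fixed green steel box, 240 (x) x 260 (y) x 115 mm high, origin under its centre; the drawer in its -x face needs 75 mm free before it. The lock's brass collar stands 8 mm proud of the top. Two red index marks on the top, before and behind the collar, lie along the till's x.
- lock_mouth (a point): Centre of the collar's top rim, 123 mm above the bench, axes as the till's. Rim 38 mm across outside; a short funnel, about 29 mm wide, leads into a round bore 24.4 mm across. A soft black dust seal, without resistance, hides the inside.
- lock_plate (a point): Lock axis, top of the steel plate 19 mm below the rim, 5 mm thick, with a slot 7.6 mm wide across the whole bore. The slot is fixed; its direction is not measured: 0 to 1.0 rad counterclockwise (from above) of the till's x. Find it by feel, bit lightly on the plate (5 N) and turned, or set down at one angle after another; the bit drops in within about 0.1 rad of it.
- lock_home (a point): Lock axis, 34 mm below the rim: the key's tip when fully home, shoulder on the rim. The key turns only when its tip is within 3 mm of this height. Clockwise from above: 0.15 rad of play, then the bit drives the rotor (0.06 N m); the bolt frees the drawer about 0.5 rad from the slot; hard stop near 0.7 rad. The rotor stays as left and holds the turned key captive.
- drawer (a joint): How far the drawer is out (m): 0 shut, 0.06 fully open. The bolt holds it; once freed a spring drives it out by itself.
- tiffin: Bystander: three-tier stainless tiffin carrier, 150 mm across its handle, 230 mm tall, on the right; origin under its centre.
- jar: Bystander: glass jar with a blue cap, 84 mm across, 140 mm tall, at the back; origin under its centre.
- spatula: Bystander: wooden spatula, 285 mm long, lying across the back of the bench.
- cup: Bystander: white ceramic cup, 80 mm across, 85 mm tall, on the right; origin under its centre.
- colander: Bystander: small steel colander bowl, 150 mm across (180 over its handles), 65 mm tall, at the front left; origin under its centre.
- pot: Bystander: aluminium pot, 170 mm across, on the gas ring at the back left, its rim 167 mm above the bench; origin under its centre.
Not all that is in view belongs to the job. What is shaped like the key but blue is not meant.

How it is judged (in metres and radians):
On the way, in this order (a step that is already met when the one before it is completed fails the run):
1. the key is fully home in the lock, with the drawer still shut (z of key in the frame of lock_mouth below -0.031 m and horizontal distance between key and lock_mouth below 0.005 m and value of joint drawer below 0.01 m), for 0.1 s.
2. the bolt has let the drawer spring open (value of joint drawer above 0.045 m), for 0.1 s.
At the end, for the whole second after the job is handed in: The drawer stands more than 45 mm out, and the key is left standing upright in the lock (tip at least 27 mm below the collar's rim, within 6 mm of its axis, tilted less than 0.2 rad), at rest (value of joint drawer above 0.045 m and z of key in the frame of lock_mouth below -0.027 m and horizontal distance between key and lock_mouth below 0.006 m and angle between key's own z axis and vertical below 0.2 rad and linear speed of key below 0.02 m/s and velocity of joint drawer below 0.02 m/s); the robot touches nothing.
It fails at once if the key is forced: key and till (lock and all) press on each other with more than 60 N (contact force between key and till above 60 N).
It fails at once if the robot pushes or pulls on the till box or drawer with more than 15 N (contact force between any of the fingers, the arm and till above 15 N).
It fails at once if a bystander (tiffin carrier, jar, spatula, cup, colander or pot) is moved by more than 20 mm (distance of any of tiffin, jar, spatula, cup, colander, pot from where it was at the start of the episode above 0.02 m).
It also fails if it takes over 61 s, if anything falls off the work surface, if the arm or the gripper's body presses on something with over 40 N, if the wrist force passes 120 N, or if a joint passes its speed limit or range.

## Working session

There is one attempt and no reset: what is moved stays moved. The work goes in short steps, Python scripts to look and compute and a tool call to move; the robot and the scene stay as the last step left them, time stands still between calls to the robot, and variables do not carry over. Pictures are saved under pics/ and viewed, at most 10 in all, crops included, and the job is handed in when it is done.

Besides the shell and the picture viewer there is one more tool, called after "Emit:" by a JSON object that holds its "name" and its "arguments". apply_moves: Moves the arm, as the interface text tells. Its arguments: {"type":"object","properties":{"targets":{"type":"array","items":{"type":"object","properties":{"dp":{"type":"array","items":{"type":"number"}},"yaw":{"type":"number"}}}},"grip":{"type":"number"},"squeeze":{"type":"number"}},"required":["targets"]}

```bash
mkdir -p pics; ls; python3 - <<'E'
from plant import get_state, cams, r
import cv2,numpy as np,pickle
s=get_state(); print(s)
for n in("side","top"):
    c=cams.capture(n); pickle.dump(c,open(f"{n}.pkl","wb"))
    cv2.imwrite(f"pics/{n}0.png",c["image"][:,:,::-1])
    print(n,c["fx"],c["cx"],c["cy"],-c["R"].T@c["t"])
E
```

```text
pics
{'time_s': 0.0, 'joints': array([-5.08721516e+01,  2.05910513e+01,  6.33230147e-01, -2.12363724e-02,
       -7.01375335e+01, -1.65077720e+01]), 'qd': array([ 0.00432655, -0.02263763,  0.04383244,  0.05348865, -0.00651939,
       -0.01540596]), 'joint_torque': array([ 4.46336317e-04, -5.82717705e+01,  2.93055207e+01,  6.99754760e+00,
        6.86664323e-03, -1.55706061e-04]), 'tcp_pos': array([ 0.25940589, -0.62260848,  0.2234194 ]), 'eef_rot': array([ 1.79902903e+02, -7.95670718e-03, -1.57387149e+02]), 'contact_force': array([-0.4208224 ,  0.81910263,  0.57684543]), 'moment': array([0.04530774, 0.01703693, 0.03888723]), 'gripper_force': 0.0, 'gripper_width': 0.08783670262186245}
side 390.8886074299176 322.30535973463213 193.13028902186164 [0.19416685 0.91504484 0.66043586]
top 361.86798959598 319.16405786971313 199.1611262929821 [0.3779652  0.00482295 1.25608153]
```

View pics/top0.png

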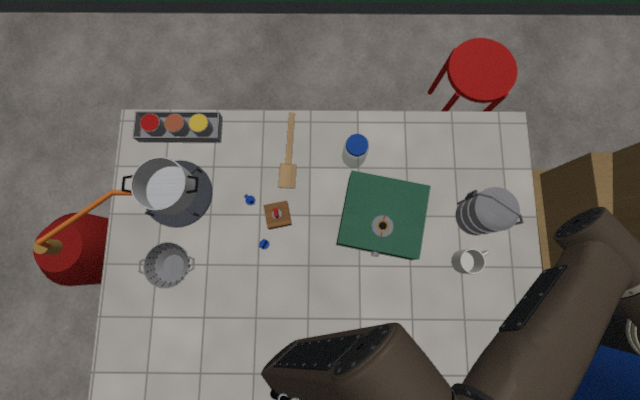

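View pics/side0.png

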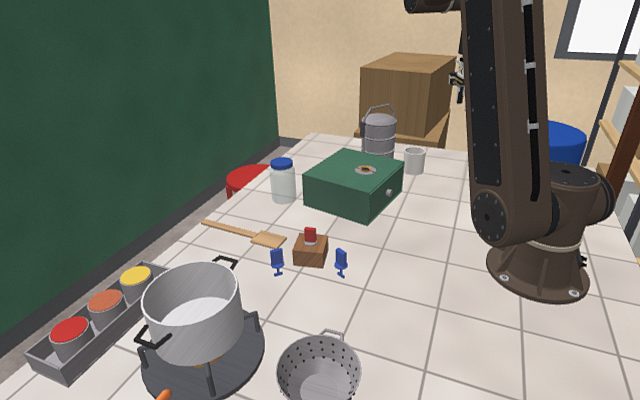

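Top view: the red key is in the wooden stand at (277,214). Blue look-alikes are at (250,200) and (264,244). The green till's lock is at about (383,226), with the drawer knob at (375,254). The red head in the stand fits the description; I'll confirm it in an enlarged crop while measuring.

```bash
cat > h.py <<'E'
import numpy as np,cv2,pickle
def ray(c,u,v,z):
    d=c["R"].T@np.array([(u-c["cx"])/c["fx"],(v-c["cy"])/c["fy"],1.]); o=-c["R"].T@c["t"]
    return o+d*(z-o[2])/d[2]
def proj(c,X):
    p=c["R"]@np.asarray(X,float)+c["t"]; return p[0]/p[2]*c["fx"]+c["cx"],p[1]/p[2]*c["fy"]+c["cy"]
def tri(c1,p1,c2,p2):
    A=[];b=[]
    for c,(u,v) in((c1,p1),(c2,p2)):
        d=c["R"].T@np.array([(u-c["cx"])/c["fx"],(v-c["cy"])/c["fy"],1.]);d/=np.linalg.norm(d)
        P=np.eye(3)-np.outer(d,d);A.append(P);b.append(P@(-c["R"].T@c["t"]))
    return np.linalg.lstsq(np.vstack(A),np.hstack(b),rcond=None)[0]
def cloud(c):
    v,u=np.mgrid[:400,:640];Z=c["range_z"]
    P=np.stack([(u-c["cx"])/c["fx"]*Z,(v-c["cy"])/c["fy"]*Z,Z],-1)
    return (P-c["t"])@c["R"]
def mask(c,lo,hi,box):
    h=cv2.cvtColor(c["image"],cv2.COLOR_RGB2HSV);m=cv2.inRange(h,lo,hi)
    o=np.zeros_like(m);x0,y0,x1,y1=box;o[y0:y1,x0:x1]=m[y0:y1,x0:x1];return o
E
python3 - <<'E'
from h import *
t=pickle.load(open("top.pkl","rb"));s=pickle.load(open("side.pkl","rb"))
Ct,Cs=cloud(t),cloud(s)
def red(c,b): return mask(c,(0,120,70),(8,255,255),b)|mask(c,(172,120,70),(180,255,255),b)
for n,c,C,b in(("top",t,Ct,(262,200,295,230)),("side",s,Cs,(295,220,325,245))):
    m=red(c,b)>0;ys,xs=np.nonzero(m);P=C[m];print(n,len(xs),xs.min(),xs.max(),ys.min(),ys.max(),xs.mean(),ys.mean(),P.mean(0),P.min(0),P.max(0))
    print(cv2.minAreaRect(np.c_[xs,ys].astype(np.float32)))
# stand top (top cloud z~0.05), till top z~0.115
a=Ct[190:240,250:300].reshape(-1,3);a=a[(abs(a[:,2]-.05)<.006)]
r=cv2.minAreaRect(a[:,:2].astype(np.float32)*1000);print("stand",r)
m=mask(t,(60,60,20),(90,255,200),(325,160,440,270));ys,xs=np.nonzero(m)
p=np.array([ray(t,u,v,.115)[:2] for u,v in zip(xs,ys) if abs(Ct[v,u,2]-.115)<.008])
print("till",cv2.minAreaRect(p.astype(np.float32)*1000),len(p))
# rim/red marks
for n,c,b in(("top",t,(360,200,410,250)),("side",s,(345,155,390,185))):
    m=red(c,b)|mask(c,(0,100,60),(10,255,255),b);nn,l,st,ce=cv2.connectedComponentsWithStats(m)
    for i in range(1,nn): print(n,st[i],ce[i],ray(c,*ce[i],.1155))
w=[cv2.resize(c["image"][y:y+50,x:x+66],None,fx=6,fy=6,interpolation=cv2.INTER_CUBIC) for c,x,y in((t,245,190),(t,350,200),(s,270,215),(s,335,145))]
cv2.imwrite("pics/crop.png",np.vstack([np.hstack(w[:2]),np.hstack(w[2:])])[:600,:800,::-1])
E
```

```text
top 36 273 278 208 216 275.27777777777777 212.0 [0.55298887 0.15221895 0.09223981] [0.5390491  0.1441751  0.04830557] [0.572291   0.16566233 0.10078486]
((275.30767822265625, 212.0384521484375), (8.825225830078125, 3.7262067794799805), 78.69007110595703)
side 156 304 316 227 241 309.53205128205127 234.32692307692307 [0.54990545 0.1613927  0.08117215] [0.19416685 0.05585838 0.00057787] [0.61749808 0.91504484 0.66043586]
((310.0, 234.0), (12.0, 14.0), 0.0)
stand ((558.1561279296875, 172.70071411132812), (100.60962677001953, 118.18938446044922), 12.317299842834473)
till ((546.2797241210938, -196.84934997558594), (256.9280090332031, 239.62611389160156), 78.9014892578125) 5607
top [384 216   1   2   2] [384.  216.5] [ 0.53733714 -0.19666973  0.1155    ]
top [383 219   1   1   1] [383. 219.] [ 0.52931589 -0.19329189  0.1155    ]
top [381 233   1   3   3] [381. 234.] [ 0.48170144 -0.18579212  0.1155    ]
side [372 171   3   2   3] [373.         171.66666667] [ 0.48005361 -0.18430352  0.1155    ]
```

View pics/crop.png

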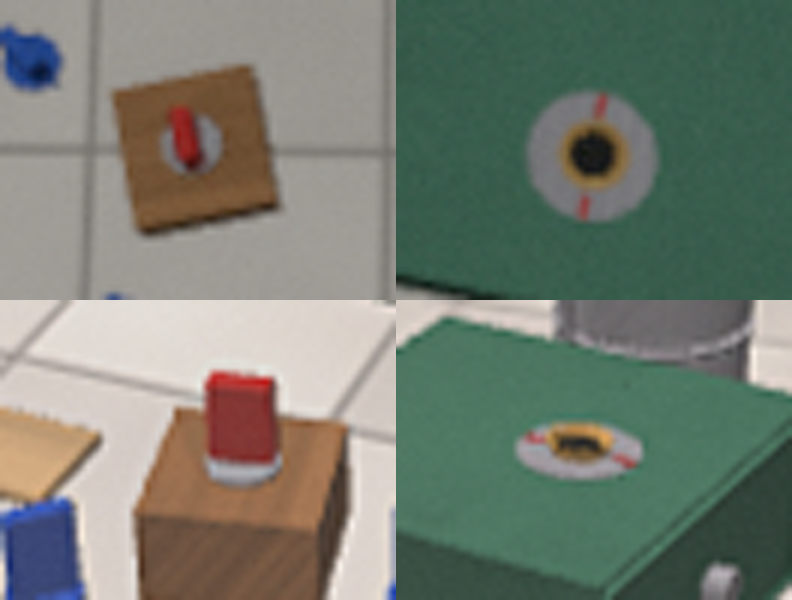

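Crop confirms: the red head (top 185,135) stands in the wooden block and the blue ones are decoys. The brass collar and its two red marks are clear. Now refining the centres in both views.

```bash
python3 - <<'E'
from h import *
t=pickle.load(open("top.pkl","rb"));s=pickle.load(open("side.pkl","rb"))
# brass collar + hole: fill brass contour, rim plane .123
for n,c,b in(("top",t,(368,210,398,242)),("side",s,(350,158,385,180))):
    m=mask(c,(12,80,60),(30,255,255),b);ys,xs=np.nonzero(m)
    h=cv2.convexHull(np.c_[xs,ys]);f=np.zeros_like(m);cv2.fillConvexPoly(f,h,1)
    M=cv2.moments(f,True);u,v=M["m10"]/M["m00"],M["m01"]/M["m00"]
    P=np.array([ray(c,*q[0],.123)[:2] for q in h]);print("rim",n,len(xs),u,v,ray(c,u,v,.123),"span",np.ptp(P,0)*1e3)
    if n=="top":a=(u,v)
    else:print("tri",tri(t,a,c,(u,v)))
# stand top: wood mask hull
m=mask(t,(5,70,40),(22,220,200),(258,195,298,232));ys,xs=np.nonzero(m)
q=cv2.minAreaRect(np.array([ray(t,u,v,.05)[:2] for u,v in zip(xs,ys)],np.float32)*1000);print("stand",q)
# red head: top face brightness
for n,c,b in(("top",t,(262,200,295,230)),("side",s,(295,220,325,250))):
    for v in range(*((205,222) if n=="top" else (225,243))):
        x=range(268,284) if n=="top" else range(301,320)
        print(n,v," ".join("%3d/%-3d"%tuple(c["image"][v,u,:2]) for u in x))
E
```

```text
rim top 66 382.6306306306306 225.35135135135135 [ 0.508214   -0.19031978  0.123     ] span [34.75568036 34.7035704 ]
rim side 46 365.05263157894734 168.31578947368422 [ 0.5066793  -0.18434086  0.123     ] span [34.42176486 41.3622048 ]
tri [ 0.5085597  -0.19087517  0.11980463]
stand ((551.4783935546875, 151.49746704101562), (83.00831604003906, 80.38470458984375), 11.780705451965332)
top 205 112/78  113/82  114/82  113/82  115/83  117/84  117/85  116/84  118/86  115/80  112/82  109/79  110/80  107/78  112/82  112/82 
top 206 114/81  115/83  115/82  116/85  115/83  117/84  116/84  118/85  114/81  111/80  109/78  109/79  110/79  109/78  111/80  112/80 
top 207 113/82  114/82  116/83  116/83  118/84  117/74  128/75  127/73  116/74  110/78  108/78  108/77  107/79  109/79  108/78  109/78 
top 208 113/82  115/82  115/84  115/83  114/77  126/58  146/45  145/41  124/53  105/76  109/79  106/76  108/79  108/78  106/76  108/78 
top 209 114/83  115/83  113/81  112/81  109/70  122/47  147/42  142/37  127/38   96/66  111/94  112/94  105/79  106/76  109/80  110/77 
top 210 112/80  110/80  109/76  11
[... 3795 characters left out ...]
 129/53  128/50  115/55  117/78  152/112 151/110 148/109
side 239 147/109 144/107 147/106 146/85  127/45  131/53  132/54  131/53  132/55  132/56  129/53  131/55  129/53  130/52  117/52  116/75  148/110 149/108 146/106
side 240 150/108 144/105 146/107 149/103 128/39  131/45  133/48  130/50  130/51  131/53  130/51  129/53  132/54  128/47  116/57  130/103 152/111 148/107 144/104
side 241 155/111 150/107 144/109 153/135 143/105 135/84  135/85  125/65  124/61  124/49  127/51  127/50  128/42  129/43  125/74  152/144 148/106 147/106 147/107
side 242 158/114 150/106 144/106 150/137 168/172 149/147 149/144 140/127 142/126 141/116 142/117 144/116 144/112 146/111 142/120 136/136 149/106 146/105 147/108
```

```bash
python3 - <<'E'
from h import *
t=pickle.load(open("top.pkl","rb"));s=pickle.load(open("side.pkl","rb"))
print(ray(t,275.1,211.5,.096),ray(s,309.2,228.2,.096),tri(t,(275.1,211.5),s,(309.2,228.2)))
a=ray(t,274.2,207,.096);b=ray(t,276.2,216,.096);print(a-b,np.degrees(np.arctan2((a-b)[1],(a-b)[0])))
E
```

```text
[0.55402708 0.15234864 0.096     ] [0.55273731 0.15565817 0.096     ] [0.55428074 0.15260637 0.09372719]
[0.02945219 0.00735946 0.        ] 14.029673436613889
```

Emit:
{"name": "apply_moves", "arguments": {"targets": [{"dp": [0.03, 0.04, 0.01], "yaw": -1}, {"dp": [0.293, 0.776, 0], "yaw": -10.6}, {"dp": [0.293, 0.776, 0], "yaw": -10.6}, {"dp": [0.293, 0.776, 0], "yaw": -10.6}, {"dp": [0.293, 0.776, 0], "yaw": -10.6}, {"dp": [0.293, 0.776, 0], "yaw": -10.6}, {"dp": [0.293, 0.776, 0], "yaw": -10.6}, {"dp": [0.293, 0.776, 0], "yaw": -10.6}, {"dp": [0.293, 0.776, 0], "yaw": -10.6}, {"dp": [0.293, 0.776, 0], "yaw": -10.6}, {"dp": [0.293, 0.776, 0], "yaw": -10.6}, {"dp": [0.293, 0.776, 0], "yaw": -10.6}, {"dp": [0.293, 0.776, 0], "yaw": -10.6}, {"dp": [0.293, 0.776, 0], "yaw": -10.6}, {"dp": [0.293, 0.776, 0], "yaw": -10.6}, {"dp": [0.293, 0.776, 0], "yaw": -10.6}, {"dp": [0.293, 0.776, 0], "yaw": -10.6}, {"dp": [0.293, 0.776, 0], "yaw": -10.6}, {"dp": [0.293, 0.776, 0], "yaw": -10.6}, {"dp": [0.293, 0.776, 0], "yaw": -10.6}], "grip": 0.0, "squeeze": 25}}

```text
time_s: 1.77
tcp_pos: [0.5526, 0.1551, 0.2242]
eef_rot: [180.0, -0.0, -168.0]
contact_force: [0.1, -0.7, -0.6]
gripper_width: 0.0438
gripper_force: 0.0
```

Emit:
{"name": "apply_moves", "arguments": {"targets": [{"dp": [0, 0, -0.03]}, {"dp": [0, 0, -0.06]}, {"dp": [0, 0, -0.09]}, {"dp": [0, 0, -0.11]}, {"dp": [0, 0, -0.125]}, {"dp": [0, 0, -0.135]}, {"dp": [0, 0, -0.142]}, {"dp": [0, 0, -0.142]}, {"dp": [0, 0, -0.142]}, {"dp": [0, 0, -0.142]}]}}

```text
$.targets[0]: bad value
```

```bash
python3 - <<'E'
from h import *
from plant import get_state, cams
s=get_state();print(s["tcp_pos"],s["eef_rot"],s["contact_force"])
w=[cv2.resize(c["image"][y:y+80,x:x+80],None,fx=5,fy=5,interpolation=cv2.INTER_CUBIC) for c,x,y in((cams.capture("top"),235,170),(cams.capture("side"),270,190))]
cv2.imwrite("pics/g.png",np.hstack(w)[:,:,::-1])
E
```

```text
[0.552642   0.15509907 0.22416452] [ 1.79999510e+02 -1.47020473e-02 -1.67957304e+02] [ 0.12535352 -0.69517853 -0.62722254]
```

View pics/g.png

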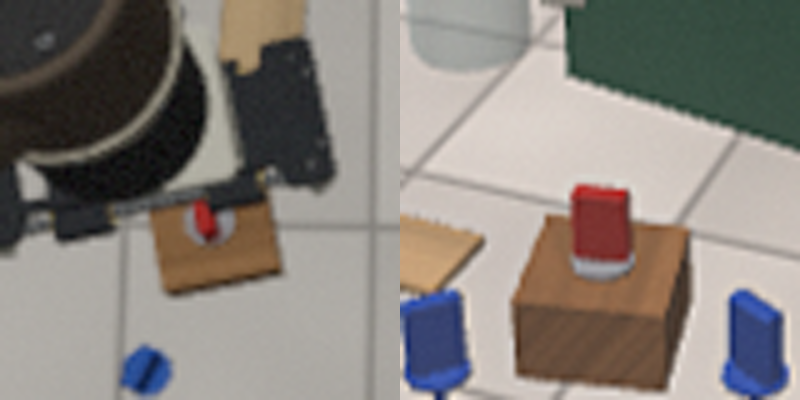

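The move was refused because every row needs a yaw. The view shows the gripper above the stand and the scene untouched.

Emit:
{"name": "apply_moves", "arguments": {"targets": [{"dp": [0, 0, -0.03], "yaw": 0}, {"dp": [0, 0, -0.06], "yaw": 0}, {"dp": [0, 0, -0.09], "yaw": 0}, {"dp": [0, 0, -0.11], "yaw": 0}, {"dp": [0, 0, -0.125], "yaw": 0}, {"dp": [0, 0, -0.135], "yaw": 0}, {"dp": [0, 0, -0.142], "yaw": 0}, {"dp": [0, 0, -0.142], "yaw": 0}, {"dp": [0, 0, -0.142], "yaw": 0}, {"dp": [0, 0, -0.142], "yaw": 0}]}}

```text
time_s: 2.7
tcp_pos: [0.5533, 0.1533, 0.0834]
eef_rot: [180.0, 0.1, -168.0]
contact_force: [-0.2, 0.1, 0.1]
gripper_width: 0.0436
gripper_force: 0.0
```

```bash
python3 - <<'E'
from h import *
from plant import get_state, cams
s=get_state();print(s["tcp_pos"],s["eef_rot"],s["contact_force"])
c=cams.capture("side")
cv2.imwrite("pics/g2.png",cv2.resize(c["image"][170:270,250:370],None,fx=5,fy=5,interpolation=cv2.INTER_CUBIC)[:,:,::-1])
E
```

```text
[0.55325165 0.15325501 0.0834072 ] [ 1.79976357e+02  9.00488392e-02 -1.67968990e+02] [-0.18379568  0.06728474  0.08786693]
```

View pics/g2.png

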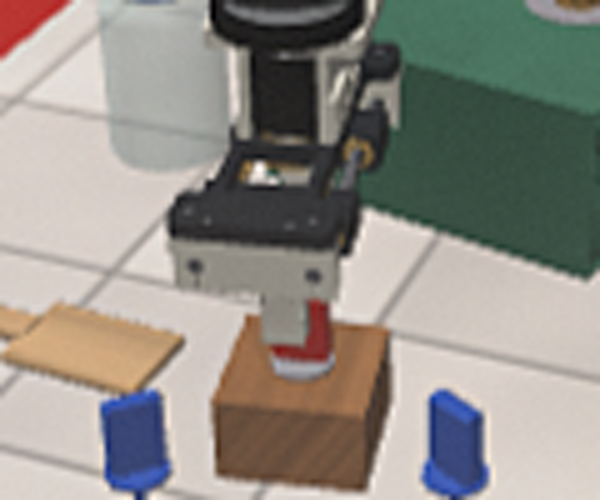

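The fingers straddle the red head (near finger at about 285,320 in the crop). Closing.

Emit:
{"name": "apply_moves", "arguments": {"targets": [{"dp": [0, 0, 0], "yaw": 0}, {"dp": [0, 0, 0], "yaw": 0}, {"dp": [0, 0, 0], "yaw": 0}, {"dp": [0, 0, 0], "yaw": 0}, {"dp": [0, 0, 0], "yaw": 0}, {"dp": [0, 0, 0], "yaw": 0}, {"dp": [0, 0, 0], "yaw": 0}, {"dp": [0, 0, 0], "yaw": 0}], "grip": 1, "squeeze": 25}}

```text
time_s: 3.42
tcp_pos: [0.5526, 0.153, 0.0824]
eef_rot: [180.0, 0.0, -168.0]
contact_force: [-0.6, 0.0, 1.8]
gripper_width: 0.0117
gripper_force: 25.0
```

Gripped (11.7 mm opening for the 12 mm head). Lifting.

Emit:
{"name": "apply_moves", "arguments": {"targets": [{"dp": [0, 0, 0.01], "yaw": 0}, {"dp": [0, 0, 0.02], "yaw": 0}, {"dp": [0, 0, 0.03], "yaw": 0}, {"dp": [0, 0, 0.045], "yaw": 0}, {"dp": [0, 0, 0.07], "yaw": 0}, {"dp": [0, 0, 0.1], "yaw": 0}, {"dp": [0, 0, 0.13], "yaw": 0}, {"dp": [0, 0, 0.15], "yaw": 0}, {"dp": [0, 0, 0.15], "yaw": 0}]}}

```text
time_s: 4.17
tcp_pos: [0.555, 0.1538, 0.239]
eef_rot: [179.9, 0.5, -167.9]
contact_force: [1.1, 0.4, -0.2]
gripper_width: 0.0118
gripper_force: 25.0
```

Emit:
{"name": "apply_moves", "arguments": {"targets": [{"dp": [-0.005, -0.034, 0], "yaw": -4}, {"dp": [-0.009, -0.069, 0], "yaw": -8}, {"dp": [-0.014, -0.103, 0], "yaw": -12}, {"dp": [-0.018, -0.137, 0], "yaw": -16}, {"dp": [-0.023, -0.172, 0], "yaw": -20}, {"dp": [-0.027, -0.206, 0], "yaw": -24}, {"dp": [-0.032, -0.24, 0], "yaw": -24}, {"dp": [-0.036, -0.274, 0], "yaw": -24}, {"dp": [-0.041, -0.309, 0], "yaw": -24}, {"dp": [-0.045, -0.333, -0.01], "yaw": -24}, {"dp": [-0.045, -0.343, -0.02], "yaw": -24}, {"dp": [-0.045, -0.343, -0.025], "yaw": -24}, {"dp": [-0.045, -0.343, -0.025], "yaw": -24}, {"dp": [-0.045, -0.343, -0.025], "yaw": -24}, {"dp": [-0.045, -0.343, -0.025], "yaw": -24}]}}

```text
time_s: 5.42
tcp_pos: [0.5081, -0.1892, 0.2079]
eef_rot: [180.0, 0.0, 168.1]
contact_force: [0.1, 0.2, -0.2]
gripper_width: 0.0113
gripper_force: 25.0
```

```bash
python3 - <<'E'
from h import *
from plant import get_state, cams
s=get_state();print(s["tcp_pos"],s["eef_rot"],s["contact_force"])
t=cams.capture("top");c=cams.capture("side");pickle.dump((t,c,s),open("near.pkl","wb"))
w=[cv2.resize(k["image"][y:y+80,x:x+80],None,fx=5,fy=5,interpolation=cv2.INTER_CUBIC) for k,x,y in((t,343,185),(c,325,115))]
cv2.imwrite("pics/n.png",np.hstack(w)[:,:,::-1])
E
```

```text
[ 0.50809477 -0.18918766  0.20790539] [1.79998940e+02 3.72445596e-02 1.68092711e+02] [ 0.13884793  0.24888628 -0.23282353]
```

View pics/n.png

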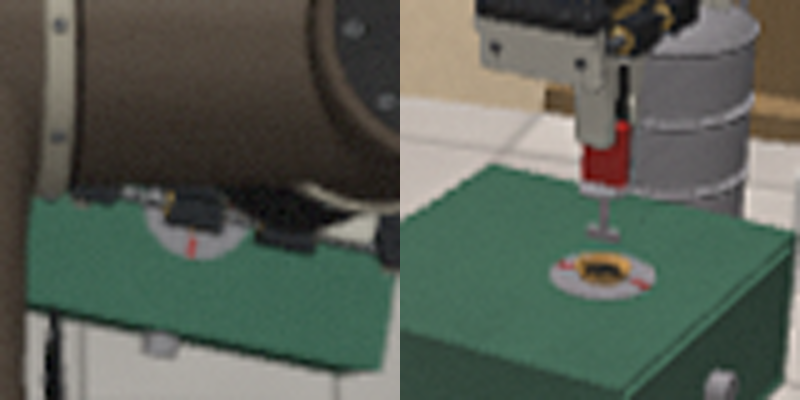

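The side view shows the bit hanging just above the collar, bit centre at about pixel (365.5,162). Now checking this against the projection.

```bash
python3 - <<'E'
from h import *
t,c,s=pickle.load(open("near.pkl","rb"))
x,y,z=s["tcp_pos"];zt=z-.066
print("tip",proj(c,(x,y,zt)),"bit ends",[proj(c,(x+k*.011*np.cos(np.radians(-12)),y+k*.011*np.sin(np.radians(-12)),zt+.0035)) for k in(-1,1)],"shank",proj(c,(x,y,zt+.02)),"rim",proj(c,(.508,-.19,.123)))
g=c["image"][150:166,354:378].astype(int)
for i,row in enumerate(g): print(150+i," ".join("%3d"%(p[1]-p[0]) for p in row))
E
```

```text
tip (np.float64(365.26716207479745), np.float64(162.27598986007757)) bit ends [(np.float64(368.3587854256575), np.float64(162.02525161518219)), (np.float64(362.27739937296343), np.float64(160.52758823829052))] shank (np.float64(365.48284925942835), np.float64(156.50843810635808)) rim (np.float64(365.16790950767125), np.float64(167.54975101065241))
150  33  18   4  -7  -5  -3  -8 -46 -79 -84 -84 -79 -78 -79 -79 -84 -43   3  -1  -2  -2  -2  -4  -3
151  39  42  44  42  36  31   7 -13 -26 -31 -45 -45 -75 -83 -88 -85 -37   3  -2  -2  -2  -2  -4  -2
152  37  36  38  40  41  41  26  -6  -3   0  -4  -7 -23 -29 -47 -48 -18  -1  -3  -5  -3  -3  -3  -3
153  37  37  39  38  38  42  32  -3  -5  -6  -2  -2   1   1  -9  -7   5   5  -1  -3  -2  -6  -6  -3
154  37  36  37  38  38  39  40  32  18   8   4  -5  -3   8   7  13  30  37  32  14  15   4  -2  -3
155  38  38  39  36  37  37  37  39  43  42  30  -7   0  39  35  42  40  40  40  41  42  41  33  27
156  37  37  36  37  37  38  36  38  39  42  32 -10  -1  42  40  39  37  38  38  39  38  38  39  43
157  38  38  36  38  38  37  37  38  36  41  34 -11   1  44  39  38  39  38  39  40  36  37  37  41
158  38  37  36  40  38  39  37  39  39  43  35 -10   3  45  39  37  38  38  38  35  37  38  39  39
159  39  37  39  38  38  39  38  40  32  24  29  -6  14  44  41  38  39  38  37  35  40  38  39  39
160  37  37  36  37  37  38  39  38  18   1  10  -6   5  27  32  41  38  37  39  37  38  38  39  39
161  39  37  38  38  39  38  39  35  10 -11  -8  -8  -5   2  12  39  38  39  39  39  39  38  38  38
162  38  39  38  39  39  38  38  38  21   8   5   3  -4  -9  -6  33  41  37  39  38  39  38  39  38
163  38  38  38  38  40  39  39  42  43  44  35  28  19  10  14  36  40  39  40  39  39  38  39  39
164  39  39  39  42  40  41  44  44  47  48  49  49  50  51  47  43  39  39  39  38  39  39  39  40
165  39  41  42  44  43  33  31  14   7   5   0   0   0   3  14  25  36  39  41  40  39  39  39  37
```

Alignment agrees within about 1 mm. Lowering into the bore, stopping just above the plate.

Emit:
{"name": "apply_moves", "arguments": {"targets": [{"dp": [0, -0.0005, -0.008], "yaw": 0}, {"dp": [0, -0.0005, -0.013], "yaw": 0}, {"dp": [0, -0.0005, -0.017], "yaw": 0}, {"dp": [0, -0.0005, -0.021], "yaw": 0}, {"dp": [0, -0.0005, -0.025], "yaw": 0}, {"dp": [0, -0.0005, -0.029], "yaw": 0}, {"dp": [0, -0.0005, -0.032], "yaw": 0}, {"dp": [0, -0.0005, -0.032], "yaw": 0}, {"dp": [0, -0.0005, -0.032], "yaw": 0}]}}

```text
time_s: 6.27
tcp_pos: [0.5075, -0.1906, 0.1752]
eef_rot: [-180.0, -0.0, 168.0]
contact_force: [-0.2, 0.2, 0.2]
gripper_width: 0.0115
gripper_force: 25.0
```

Emit:
{"name": "apply_moves", "arguments": {"targets": [{"dp": [0, 0, -0.002], "yaw": 0}, {"dp": [0, 0, -0.003], "yaw": 0}, {"dp": [0, 0, -0.004], "yaw": 0}, {"dp": [0, 0, -0.005], "yaw": 0}, {"dp": [0, 0, -0.005], "yaw": 0}, {"dp": [0, 0, -0.005], "yaw": 0}]}}

```text
time_s: 6.77
tcp_pos: [0.5077, -0.1906, 0.1705]
eef_rot: [-180.0, 0.0, 168.0]
contact_force: [-0.4, 1.3, -1.0]
gripper_width: 0.0119
gripper_force: 25.0
```

Emit:
{"name": "apply_moves", "arguments": {"targets": [{"dp": [0, 0, -0.0005], "yaw": 0}, {"dp": [0, 0, -0.001], "yaw": 0}, {"dp": [0, 0, -0.001], "yaw": 0}, {"dp": [0, 0, -0.001], "yaw": 0}]}}

```text
time_s: 7.1
tcp_pos: [0.5081, -0.1908, 0.1703]
eef_rot: [-180.0, 0.1, 168.0]
contact_force: [-1.1, 0.8, 5.3]
gripper_width: 0.0116
gripper_force: 25.0
```

Contact at 5 N. Sweeping counterclockwise in small chunks.

Emit:
{"name": "apply_moves", "arguments": {"targets": [{"dp": [0, 0, 0], "yaw": 2}, {"dp": [0, 0, 0], "yaw": 4}, {"dp": [0, 0, 0], "yaw": 6}, {"dp": [0, 0, 0], "yaw": 8}, {"dp": [0, 0, 0], "yaw": 8}]}}

```text
time_s: 7.52
tcp_pos: [0.5083, -0.1908, 0.1703]
eef_rot: [-180.0, 0.1, 176.1]
contact_force: [-0.4, 0.5, 5.5]
gripper_width: 0.0118
gripper_force: 25.0
```

Emit:
{"name": "apply_moves", "arguments": {"targets": [{"dp": [0, 0, 0], "yaw": 2}, {"dp": [0, 0, 0], "yaw": 4}, {"dp": [0, 0, 0], "yaw": 6}, {"dp": [0, 0, 0], "yaw": 8}, {"dp": [0, 0, 0], "yaw": 8}]}}

```text
time_s: 7.93
tcp_pos: [0.5084, -0.1908, 0.1703]
eef_rot: [-180.0, 0.1, -175.9]
contact_force: [0.6, 0.4, 5.3]
gripper_width: 0.012
gripper_force: 25.0
```

Emit:
{"name": "apply_moves", "arguments": {"targets": [{"dp": [0, 0, 0], "yaw": 2}, {"dp": [0, 0, 0], "yaw": 4}, {"dp": [0, 0, 0], "yaw": 6}, {"dp": [0, 0, 0], "yaw": 8}, {"dp": [0, 0, 0], "yaw": 8}]}}

```text
time_s: 8.35
tcp_pos: [0.5083, -0.1908, 0.1702]
eef_rot: [-179.9, 0.1, -167.9]
contact_force: [1.2, -0.8, 5.7]
gripper_width: 0.0117
gripper_force: 25.0
```

Emit:
{"name": "apply_moves", "arguments": {"targets": [{"dp": [0, 0, 0], "yaw": 2}, {"dp": [0, 0, 0], "yaw": 4}, {"dp": [0, 0, 0], "yaw": 6}, {"dp": [0, 0, 0], "yaw": 8}, {"dp": [0, 0, 0], "yaw": 8}]}}

```text
time_s: 8.77
tcp_pos: [0.5082, -0.1908, 0.17]
eef_rot: [-179.9, 0.1, -159.9]
contact_force: [-0.4, -0.9, 5.4]
gripper_width: 0.0118
gripper_force: 25.0
```

Emit:
{"name": "apply_moves", "arguments": {"targets": [{"dp": [0, 0, 0], "yaw": 2}, {"dp": [0, 0, 0], "yaw": 4}, {"dp": [0, 0, 0], "yaw": 6}, {"dp": [0, 0, 0], "yaw": 8}, {"dp": [0, 0, 0], "yaw": 8}]}}

```text
time_s: 9.18
tcp_pos: [0.508, -0.1908, 0.1698]
eef_rot: [-179.9, 0.0, -152.0]
contact_force: [0.6, -1.3, 5.1]
gripper_width: 0.0116
gripper_force: 25.0
```

Emit:
{"name": "apply_moves", "arguments": {"targets": [{"dp": [0, 0, 0], "yaw": 2}, {"dp": [0, 0, 0], "yaw": 4}, {"dp": [0, 0, 0], "yaw": 6}, {"dp": [0, 0, 0], "yaw": 8}, {"dp": [0, 0, 0], "yaw": 8}]}}

```text
time_s: 9.6
tcp_pos: [0.5069, -0.1903, 0.1685]
eef_rot: [179.9, -0.1, -144.1]
contact_force: [0.1, -0.3, 0.1]
gripper_width: 0.0115
gripper_force: 25.0
```

Dropped in: force went to 0 and z fell at yaw about -146. Lowering gently.

Emit:
{"name": "apply_moves", "arguments": {"targets": [{"dp": [0, 0, -0.0015], "yaw": 0}, {"dp": [0, 0, -0.003], "yaw": 0}, {"dp": [0, 0, -0.004], "yaw": 0}, {"dp": [0, 0, -0.004], "yaw": 0}, {"dp": [0, 0, -0.004], "yaw": 0}]}}

```text
time_s: 10.02
tcp_pos: [0.5075, -0.1905, 0.1652]
eef_rot: [180.0, -0.0, -144.0]
contact_force: [0.5, -0.1, -0.8]
gripper_width: 0.0116
gripper_force: 25.0
```

```bash
python3 -c "
from plant import get_state
s=get_state();print(s['tcp_pos'],s['eef_rot'],s['contact_force'],s['moment'])"
```

```text
[ 0.50748574 -0.19054284  0.16517409] [ 1.79984058e+02 -1.43791696e-02 -1.44017145e+02] [ 0.52867294 -0.08164412 -0.77778863] [ 0.02932797  0.02587458 -0.01889192]
```

Emit:
{"name": "apply_moves", "arguments": {"targets": [{"dp": [0, 0, -0.002], "yaw": 0}, {"dp": [0, 0, -0.004], "yaw": 0}, {"dp": [0, 0, -0.006], "yaw": 0}, {"dp": [0, 0, -0.0075], "yaw": 0}, {"dp": [0, 0, -0.0085], "yaw": 0}, {"dp": [0, 0, -0.009], "yaw": 0}, {"dp": [0, 0, -0.009], "yaw": 0}, {"dp": [0, 0, -0.009], "yaw": 0}]}}

```text
time_s: 10.68
tcp_pos: [0.5076, -0.1906, 0.1564]
eef_rot: [180.0, -0.0, -144.0]
contact_force: [0.1, 0.5, 0.0]
gripper_width: 0.0117
gripper_force: 25.0
```

Emit:
{"name": "apply_moves", "arguments": {"targets": [{"dp": [0, 0, -0.0005], "yaw": 0}, {"dp": [0, 0, -0.001], "yaw": 0}, {"dp": [0, 0, -0.0015], "yaw": 0}, {"dp": [0, 0, -0.002], "yaw": 0}, {"dp": [0, 0, -0.002], "yaw": 0}, {"dp": [0, 0, -0.002], "yaw": 0}]}}

```text
time_s: 11.18
tcp_pos: [0.5078, -0.1906, 0.1553]
eef_rot: [-180.0, 0.0, -144.0]
contact_force: [-3.5, 2.0, 6.8]
gripper_width: 0.0119
gripper_force: 25.0
```

Shoulder is on the rim and the key is home. Turning clockwise.

Emit:
{"name": "apply_moves", "arguments": {"targets": [{"dp": [0, 0, 0.0005], "yaw": -3}, {"dp": [0, 0, 0.0005], "yaw": -6}, {"dp": [0, 0, 0.0005], "yaw": -9}, {"dp": [0, 0, 0.0005], "yaw": -12}, {"dp": [0, 0, 0.0005], "yaw": -15}, {"dp": [0, 0, 0.0005], "yaw": -18}, {"dp": [0, 0, 0.0005], "yaw": -20}, {"dp": [0, 0, 0.0005], "yaw": -20}]}}

```text
time_s: 11.85
tcp_pos: [0.508, -0.1905, 0.1554]
eef_rot: [-180.0, 0.1, -164.0]
contact_force: [-0.6, 1.9, 3.7]
gripper_width: 0.0117
gripper_force: 25.0
```

```bash
python3 -c "
from plant import get_state
s=get_state();print(s['tcp_pos'],s['eef_rot'],s['contact_force'],s['moment'])"
```

```text
[ 0.50800269 -0.19045714  0.15539146] [-1.79980710e+02  5.29684323e-02 -1.64042206e+02] [-0.55375727  1.87216747  3.65800566] [0.62771955 0.34885111 0.17132262]
```

Emit:
{"name": "apply_moves", "arguments": {"targets": [{"dp": [0, 0, 0], "yaw": -2}, {"dp": [0, 0, 0], "yaw": -4}, {"dp": [0, 0, 0], "yaw": -6}, {"dp": [0, 0, 0], "yaw": -8}, {"dp": [0, 0, 0], "yaw": -10}, {"dp": [0, 0, 0], "yaw": -10}]}}

```text
time_s: 12.35
tcp_pos: [0.508, -0.1905, 0.1554]
eef_rot: [-180.0, 0.1, -174.0]
contact_force: [-0.3, 2.4, 4.9]
gripper_width: 0.012
gripper_force: 25.0
```

```bash
cat > k.py <<'E'
from h import *
from plant import get_state,cams
s=get_state();print(s['tcp_pos'],s['eef_rot'],s['contact_force'],s['moment'])
c=cams.capture("side");C=cloud(c);C0=cloud(pickle.load(open("side.pkl","rb")))
b=(slice(165,215),slice(360,430));d=np.linalg.norm(C[b]-C0[b],axis=-1)>.02
print("changed px",d.sum(),np.median(C[b][d],0) if d.any() else "")
cv2.imwrite("pics/k_%d.png"%(s["time_s"]*100),cv2.resize(c["image"][100:230,290:450],None,fx=4,fy=4)[:,:,::-1])
E
python3 k.py; ls pics
```

```text
[ 0.50804535 -0.1904822   0.15540304] [-1.79988555e+02  6.17260479e-02 -1.73978965e+02] [-0.26353773  2.36542934  4.93980073] [0.74996712 0.145262   0.04481942]
changed px 1498 [ 0.40092642 -0.17925473  0.05626222]
crop.png
g.png
g2.png
k_1235.png
n.png
side0.png
top0.png
```

View pics/k_1235.png

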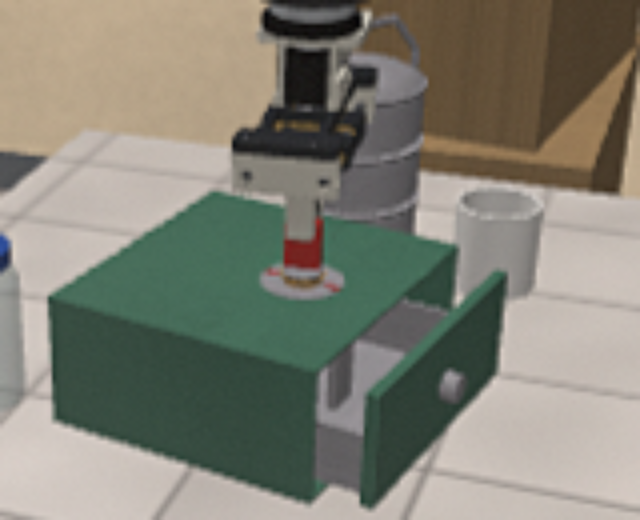

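The drawer is open (its front at about 440,390 in the crop) and the key is standing in the lock. Easing the load, then releasing.

Emit:
{"name": "apply_moves", "arguments": {"targets": [{"dp": [0, 0, 0.0005], "yaw": 0}, {"dp": [0, 0, 0.001], "yaw": 0}, {"dp": [0, 0, 0.001], "yaw": 0}]}}

```text
time_s: 12.65
tcp_pos: [0.5076, -0.1905, 0.1555]
eef_rot: [180.0, -0.0, -173.9]
contact_force: [1.5, 0.7, -1.2]
gripper_width: 0.0119
gripper_force: 25.0
```

Emit:
{"name": "apply_moves", "arguments": {"targets": [{"dp": [0, 0, 0], "yaw": 0}, {"dp": [0, 0, 0], "yaw": 0}, {"dp": [0, 0, 0], "yaw": 0}, {"dp": [0, 0, 0], "yaw": 0}, {"dp": [0, 0, 0], "yaw": 0}, {"dp": [0, 0, 0], "yaw": 0}, {"dp": [0, 0, 0], "yaw": 0}, {"dp": [0, 0, 0], "yaw": 0}], "grip": 0}}

```text
time_s: 13.32
tcp_pos: [0.5076, -0.1906, 0.1559]
eef_rot: [-180.0, -0.0, -174.0]
contact_force: [0.5, 0.2, -0.7]
gripper_width: 0.0437
gripper_force: 0.0
```

Emit:
{"name": "apply_moves", "arguments": {"targets": [{"dp": [0, 0, 0.01], "yaw": 0}, {"dp": [0, 0, 0.025], "yaw": 0}, {"dp": [0, 0, 0.045], "yaw": 0}, {"dp": [0, 0, 0.07], "yaw": 0}, {"dp": [0, 0, 0.09], "yaw": 0}, {"dp": [0, 0, 0.1], "yaw": 0}, {"dp": [0, 0, 0.1], "yaw": 0}, {"dp": [0, 0, 0.1], "yaw": 0}, {"dp": [0, 0, 0.1], "yaw": 0}, {"dp": [0, 0, 0.1], "yaw": 0}]}}

```text
time_s: 14.15
tcp_pos: [0.5069, -0.1904, 0.2546]
eef_rot: [180.0, -0.1, -174.0]
contact_force: [0.4, -0.4, -0.3]
gripper_width: 0.0439
gripper_force: 0.0
```

```bash
python3 k.py; cp $(ls -t pics/k_*|head -1) pics/end.png
```

```text
[ 0.50694341 -0.19043581  0.25463885] [ 1.79968565e+02 -1.13540856e-01 -1.73987965e+02] [ 0.35688413 -0.37847447 -0.31126007] [-0.04712395 -0.01614611 -0.02372489]
changed px 1606 [ 0.39372289 -0.18109032  0.05503216]
```

View pics/end.png

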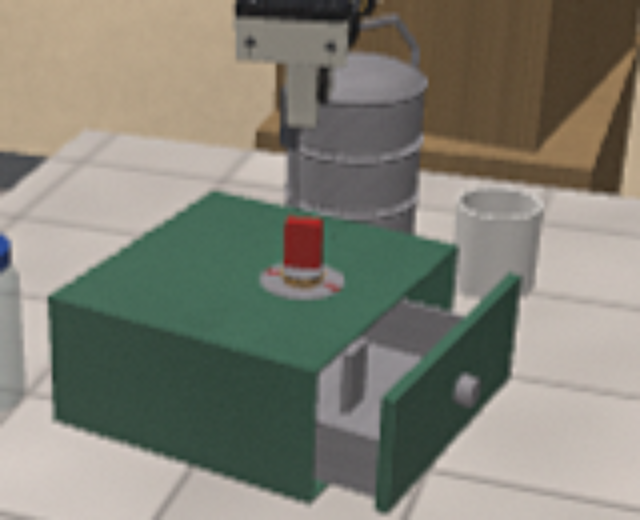

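The key stands upright in the lock at (303,250) with the gripper clear, and the drawer is further out. Checking that the drawer has settled before handing in.

Emit:
{"name": "apply_moves", "arguments": {"targets": [{"dp": [0, 0, 0], "yaw": 0}, {"dp": [0, 0, 0], "yaw": 0}, {"dp": [0, 0, 0], "yaw": 0}, {"dp": [0, 0, 0], "yaw": 0}, {"dp": [0, 0, 0], "yaw": 0}, {"dp": [0, 0, 0], "yaw": 0}]}}

```text
time_s: 14.7
tcp_pos: [0.5076, -0.1906, 0.2559]
eef_rot: [-180.0, -0.0, -174.0]
contact_force: [0.2, -0.3, 0.7]
gripper_width: 0.0437
gripper_force: 0.0
```

```bash
python3 - <<'E'
from h import *
from plant import cams
ux=np.array([np.cos(np.radians(-11.1)),np.sin(np.radians(-11.1))])
for c in(pickle.load(open("side.pkl","rb")),cams.capture("side")):
    P=cloud(c)[150:225,350:435].reshape(-1,3);P=P[(P[:,2]>.03)&(P[:,2]<.105)]
    a=(P[:,:2]-[.546,-.197])@ux; w=(P[:,:2]-[.546,-.197])@[-ux[1],ux[0]]
    a=a[(abs(w)<.12)&(a>-.25)];print(len(a),np.percentile(a,[2,5,10,20]))
E
```

```text
680 [-0.13269234 -0.12395215 -0.12101209 -0.12054175]
1070 [-0.18864428 -0.1807602  -0.18004336 -0.17950671]
```

Drawer is out by about 59 mm and fully open.

```bash
python3 -c "
from plant import r
print(r.close_job())"
```

```text
the job is handed in; nothing more can be done
None
```

The job is handed in: the red-headed key is standing upright in the lock, the drawer measured about 59 mm out, the gripper is clear, and nothing else on the bench was touched; `close_job()` reported no verdict.

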